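# Lay the tall coffee box down and push it under the riser

### The arm

A 6-joint arm with a two-finger parallel gripper is mounted at the origin on a cart in front of the work surface, level with it; the furniture and walls round the work are solid. World frame = base frame: x ahead of the robot, y to its left, z up, the work surface at z = 0. Lengths are in mm, angles in rad, forces in N, time in s.
With the tool pointing down it reaches from about 350 to 775 mm from the base axis. Payload 7.3 kg.
Tool frame: the origin (TCP) lies on the front face of the gripper's body, between the roots of the fingers; the fingertips stand 66 mm ahead of it and the grasp point (between the pads) lies 47 mm ahead of it (bot.tip_extent is the distance from the TCP to the fingertips, in mm); z points along the fingers, y is the line along which they close (so a half turn about z gives the same grasp; the last joint's range is limited). The gripper opens to 92 mm and grips with 3 to 60 N. Pads are 19 mm wide; open, the fingers measure 130 mm over their backs; the gripper's body (75 mm by 190 mm) begins 47 mm behind the grasp point.
Start: joints at [-1.333, 0.342, 1.524, -0, 1.275, -0.146], TCP at [196.606, -486.811, 292.241] pointing down, gripper open.
Joint ranges: [-2.53, 2.53], [-0.77, 2.02], [0.04, 2.7], [-1, 4.14], [0.28, 2.66], [-3.11, 3.11]. Speed limits (rad/s): [2.57, 2.57, 3.14, 3.14, 3.14, 3.14].

### API

Orientations are given as [roll, pitch, yaw] about the fixed x, y, z axes, in that order (R = Rz(yaw) Ry(pitch) Rx(roll)).
In Python, from plant import readout, viewer, order, bot gives the robot as it stands.
- The arm moves only by the shell command python3 -m creep 'ROWS'. ROWS is text: rows parted by semicolons, each of 7 numbers parted by spaces: the shift along the world's x, y, z in m, then the turn, a rotation vector about the world's x, y, z in rad, then the opening in per cent of the stroke, from 0 (shut) to 100 (fully open). A call has 1 to 8 rows; each row shifts and turns the commanded pose from where the row before left it; what a row does not reach is not made up. A row lasts 1/12 s, in which the tool goes at most 41.7 mm and 7.16 degrees, less where a joint would pass 70% of its speed; a pose out of reach is approached as far as the arm can. A call is refused whole if a number of a shift passes 0.0417 or a number of a turn 0.125, either way. A call with a gripper value outside its range is refused whole. The fingers move at their own pace and stop on an object; the grip force is fixed at half the most. Time passes only in rows, so rows that do not move let the fingers close. It gives the time, the measured TCP pose, the force, the opening and the grip force at its end, in the units of the state.
- readout.get_obs(): the state, without advancing time (a new reading comes with each control period).
- viewer.capture(name): name is "side" or "top"; returns the picture (480x640x3 uint8, red, green, blue); there is no depth.
- viewer.camera_info(name): a dict with "fx", "fy", "cx", "cy" (pixels), "D" ([k1, k2, p1, p2, k3] as OpenCV has them; the pictures are not rectified), "origin" and "rotation" of the camera in the world. Camera axes: x right, y up, looking along -z (the intrinsics and any distortion apply to the point x, -y, -z); pixel columns grow to the right and rows downward; lengths in mm; the calibration is good to about 2 mm. A picture is of the moment at which its call begins. camera_info takes no time and is no camera call.
- order.close_job(): hands the job in; it is judged then, once.
The state is a dict: "time": time; "joint_positions": joint angles; "dq": joint speeds; "tau": joint torques, N m; "tool_pos": TCP position; "tcp_rot": TCP orientation; "contact_force": force on the tool from outside, world axes, zero at the start; "moment": the same for the moment, N m; "grip_width": finger opening in mm; "finger_force": force on a finger pad.
Only numpy, scipy, OpenCV 4.12 (cv2) and the standard library are available. Lean on these libraries where they do the work, as an engineer would, in place of code of your own. Each camera call takes 0.05 s, during which the arm holds its last target. There are 200 camera calls.

### The job

The tall box of ground coffee does not fit upright under the low wooden riser shelf, so stow it there lying down: push it over with the fingertips so that it falls onto its broad face with its top toward the riser's open side, then push it top end first into the riser until it lies squarely against the stop at the back. Only push the box, never pick it up, and leave the cups on the riser and everything else where it stands.

Things in the scene. Friction and masses are not known exactly. Their poses are not given: they have to be found in the camera images.
- coffee_box: Brown-beige box of ground coffee, loose, 0.18 to 0.36 kg, upright at the start: 160 mm high, 112 wide (own y), 68 thick (own x). Origin: centre of its underside, z to its top. At the start its +x broad face faces the riser's mouth, within 6 degrees. Pushed near the top on its other broad face it tips over its far lower edge and falls once past 23 degrees; pushed low it slides (friction 0.5 to 0.7).
- coffee_box_mid (a point): Centre of the coffee box, 80 mm above its underside along its z; about 34 mm above the worktop when the box lies on a broad face.
- coffee_box_top (a point): Centre of the coffee box's top end, 160 mm from its underside along its z.
- riser: Low light-wood riser shelf, fixed. Origin: centre of its footprint at worktop height, z up; its x points into the tunnel (roughly to the robot's right), open at -x, shut at +x by a stop. Outside 120 (x) by 180 (y) by 98 mm high; inside 164 wide, 88 high. Mouth at x = -60 mm, stop's inner face at x = +52 mm, so a lying box that touches the stop sticks out of the mouth by 48 mm.
- riser_mouth (a point): Middle of the riser's open side at worktop height, at x = -60 mm in the riser's frame.
- cup_a: Blue cup standing loose on the riser, on the half toward the riser's +y side: 93 mm over the handle, 63 mm across, 53 mm high, its rim centre 15 mm from the origin; origin at the middle of its underside's extents. Handle toward the stop end. Must not be moved.
- cup_b: The other blue cup, alike, standing loose on the riser's -y half. Must not be moved.
- juice_bottle: Bottle of caramel-brown drink with a black cap, 69x78x263 mm, standing loose on the left of the worktop. Origin: centre of its underside. Bystander.
- carton: Blue drink carton, 72x72x215 mm, standing loose on the left. Origin: centre of its underside. Bystander.
- spice_jar: Small spice jar with a red cap, 44 mm across, 90 mm high, standing loose behind the work. Origin: centre of its underside. Bystander.
- tamper: Coffee tamper with steel foot and wooden handle, 58 mm across, 94 mm high, standing loose near the front edge on the right. Origin: centre of its underside. Bystander.
Not all that is in view belongs to the job. What is shaped like the coffee_box but red or turquoise is not meant.

How it is judged (in metres and radians):
On the way:
1. the coffee box lies flat on a broad face, not yet at the stop (angle between coffee_box's own z axis and vertical between 1.45 and 1.69 rad and angle between coffee_box's own y axis and vertical between 1.45 and 1.69 rad and height (world z) of coffee_box_mid below 0.045 m and x of coffee_box_top in the frame of riser below 0.03 m), for 0.2 s.
At the end, for the whole second after the job is handed in: The coffee box lies at rest on a broad face (within about 7 degrees) on the worktop under the riser, top end first: the middle of its top end is within 12 mm of the stop, and the box is square to the stop within 10 degrees (angle between coffee_box's own z axis and vertical between 1.45 and 1.69 rad and angle between coffee_box's own y axis and vertical between 1.45 and 1.69 rad and height (world z) of coffee_box_mid below 0.045 m and x of coffee_box_top in the frame of riser between 0.04 and 0.06 m and y of coffee_box_top in the frame of riser between -0.082 and 0.082 m and angle between the z axis of coffee_box and the x axis of riser, either way round below 0.17 rad and linear speed of coffee_box below 0.02 m/s); the robot touches nothing.
It fails at once if the coffee box is lifted off the worktop (height (world z) of coffee_box_mid above 0.105 m or (angle between coffee_box's own z axis and vertical above 1.4 rad and height (world z) of coffee_box_mid above 0.065 m) or height (world z) of coffee_box above 0.065 m).
It fails at once if a cup on the riser is shifted by more than 15 mm (distance of any of cup_a, cup_b from where it was at the start of the episode above 0.015 m).
It fails at once if the bottle, carton, spice jar or tamper is shifted by more than 20 mm (distance of any of juice_bottle, carton, spice_jar, tamper from where it was at the start of the episode above 0.02 m).
It also fails if it takes over 48 s, if anything falls off the work surface, if the arm or the gripper's body presses on something with over 40 N, if the wrist force passes 120 N, or if a joint passes its speed limit or range.

## Working session

There is one attempt and no reset: what is moved stays moved. The work goes in short steps, Python scripts to look and compute and a shell command to move; the robot and the scene stay as the last step left them, time stands still between calls to the robot, and variables do not carry over. Pictures are saved under pics/ and viewed, at most 10 in all, crops included, and the job is handed in when it is done.

```bash
mkdir -p pics
python3 - <<'E'
from plant import readout, viewer
import cv2
for n in("side","top"):
    cv2.imwrite(f"pics/{n}0.png",viewer.capture(n)[:,:,::-1]); print(n,viewer.camera_info(n))
print(readout.get_obs())
E
```

```text
side {'fx': 470.95707991351605, 'fy': 470.95707991351605, 'cx': 316.434363420452, 'cy': 238.4402135118618, 'D': array([-0.12029501,  0.        ,  0.        ,  0.        ,  0.        ]), 'origin': array([424.55004587, 909.8811953 , 650.75035938]), 'rotation': array([ 1.05096935, -0.01624833, -3.02745513])}
top {'fx': 442.91573860057196, 'fy': 442.91573860057196, 'cx': 318.7429774302762, 'cy': 243.34934710408766, 'D': array([-0.11318601,  0.        ,  0.        ,  0.        ,  0.        ]), 'origin': array([  16.42660942,  -41.15774914, 1228.96299429]), 'rotation': array([ 0.43020889, -0.00364788, -1.47371038])}
{'time': 0.1, 'joint_positions': array([-1.33299456e+00,  3.42663928e-01,  1.52488921e+00, -3.16713938e-05,
        1.27539532e+00, -1.45989185e-01]), 'dq': array([ 4.52575513e-06, -8.87023154e-04, -2.19502860e-03,  1.17694888e-04,
        1.14239811e-04,  1.68069044e-03]), 'tau': array([ 1.38648771e-03, -4.32004917e+01, -2.44695103e+01,  7.18436181e-02,
        5.25247701e-02, -7.28361670e-05]), 'tool_pos': array([ 196.5369259 , -486.54417079,  291.62001576]), 'tcp_rot': array([-3.14024687e+00, -1.67265192e-04,  3.83800081e-01]), 'contact_force': array([ 0.42042442, -0.13891712, -0.37552888]), 'moment': array([0.0281486 , 0.02588599, 0.08162266]), 'finger_force': 0.0, 'grip_width': 91.9109234216073}
```

View pics/top0.png

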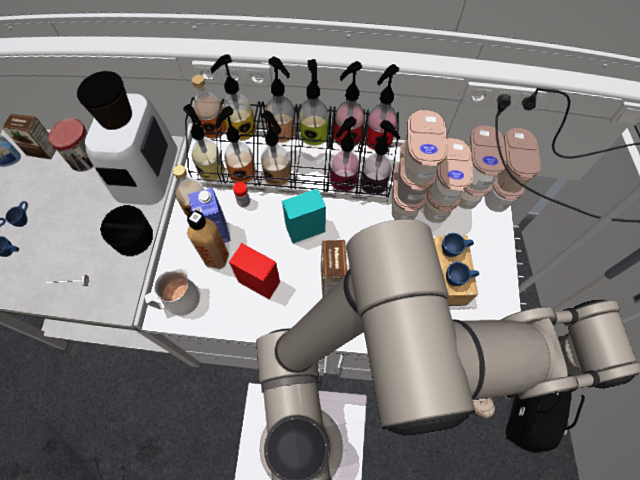

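View pics/side0.png

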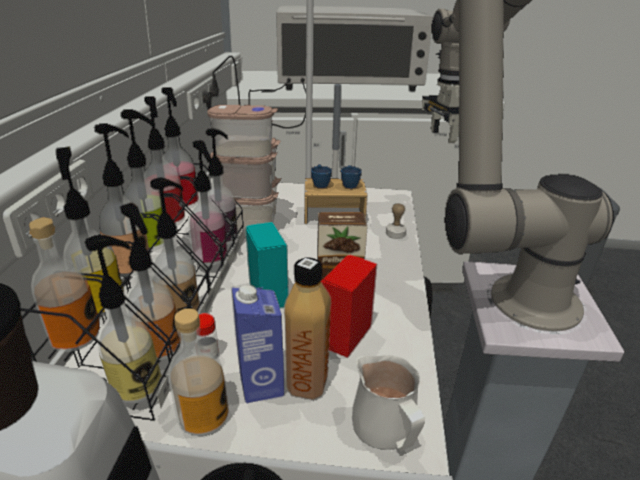

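Top view: the coffee box's top face is at about (334,246) and the riser with cups at about (457,270). In the side view the box is at (342,240) and the riser at (336,200), with the red box in front. I'll enlarge both to get corners.

```bash
cat > h.py <<'E'
import numpy as np, cv2
from scipy.spatial.transform import Rotation as R
from plant import viewer, readout
def cam(n):
    c=viewer.camera_info(n); K=np.array([[c['fx'],0,c['cx']],[0,c['fy'],c['cy']],[0,0,1]])
    Rw=R.from_euler('xyz',c['rotation']).as_matrix()@np.diag([1,-1,-1])
    return K,c['D'],Rw,c['origin']
def at(n,px,z):
    K,D,Rw,o=cam(n); p=cv2.undistortPoints(np.array(px,float).reshape(-1,1,2),K,D)[:,0]
    d=np.c_[p,np.ones(len(p))]@Rw.T
    return o+d*((z-o[2])/d[:,2])[:,None]
def proj(n,P):
    K,D,Rw,o=cam(n); q=(np.array(P,float)-o)@Rw
    return cv2.projectPoints(q,np.zeros(3),np.zeros(3),K,D)[0][:,0]
def crop(src,x0,y0,w,h,s,out):
    im=cv2.imread(src)[y0:y0+h,x0:x0+w]
    cv2.imwrite(out,cv2.resize(im,None,fx=s,fy=s,interpolation=cv2.INTER_CUBIC))
E
python3 - <<'E'
from h import *
crop('pics/top0.png',310,210,190,110,4,'pics/tc.png'); crop('pics/side0.png',290,155,130,140,4,'pics/sc.png')
E
```

```text
(no output)
```

View pics/tc.png

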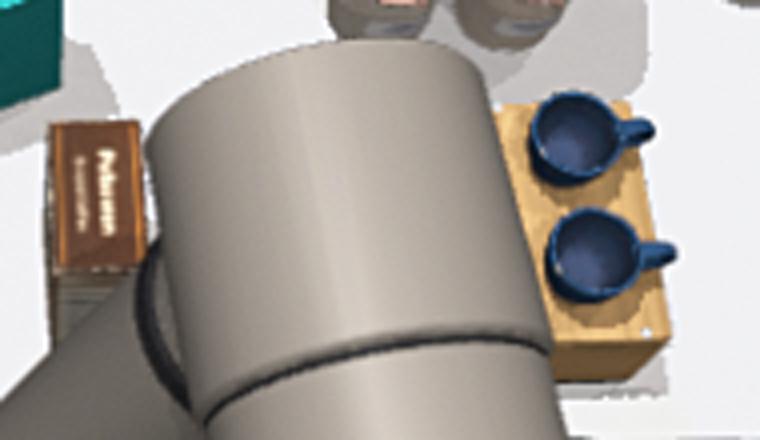

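View pics/sc.png

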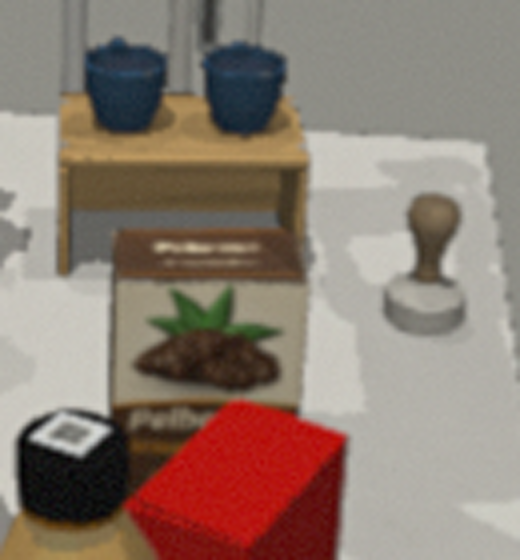

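Run:
```python
from h import *
np.set_printoptions(precision=1,suppress=True)
T=lambda L:[(310+x/4,210+y/4) for x,y in L]; S=lambda L:[(290+x/4,155+y/4) for x,y in L]
b=at('top',T([(50,122),(140,120),(147,266),(57,271)]),160);print('box top/top',b,b.mean(0))
b=at('side',S([(112,275),(305,278),(295,230),(118,230)]),160);print('box/side',b,b.mean(0))
print('riser/top',at('top',T([(630,102),(668,338)]),98))
print('riser/side',at('side',S([(62,156),(307,157),(290,97),(65,95)]),98)); print(at('side',S([(62,272)]),0))
print('tamper',at('side',S([(424,318)]),0))
print('jar cap, teal top, red top',at('top',[(240,188)],90),at('top',[(284,203),(321,192),(325,208),(290,225)],160),at('top',[(236,246),(278,268),(275,290),(234,268)],160))
o=readout.get_obs();print(R.from_euler('xyz',o['tcp_rot']).as_matrix())
```

```text
box top/top [[514.3  -6.6 160. ]
 [521.7 -66.2 160. ]
 [418.8 -78.2 160. ]
 [409.7 -21.  160. ]] [466.1 -43.  160. ]
box/side [[518.3  -8.7 160. ]
 [411.7 -20.8 160. ]
 [418.8 -79.8 160. ]
 [521.1 -64.6 160. ]] [467.5 -43.5 160. ]
riser/top [[ 600.2 -418.1   98. ]
 [ 423.7 -437.2   98. ]]
riser/side [[ 585.1 -298.    98. ]
 [ 412.6 -322.7   98. ]
 [ 427.8 -432.1   98. ]
 [ 597.9 -409.3   98. ]]
[[ 585.9 -307.6    0. ]]
tamper [[ 321.6 -275.8    0. ]]
jar cap, teal top, red top [[696.4 259.5  90. ]] [[618.1 110.4 160. ]
 [663.6  11.6 160. ]
 [613.5  -4.3 160. ]
 [551.8  85.3 160. ]] [[475.6 220.5 160. ]
 [424.6 100.8 160. ]
 [364.4 100.4 160. ]
 [413.1 214.8 160. ]]
[[ 0.9  0.4 -0. ]
 [ 0.4 -0.9  0. ]
 [ 0.  -0.  -1. ]]
```

Box centre is about (466,-43) and the riser centre about (505,-367), yaw ≈7.3°. Sizes are consistent in both cameras, and the box is within a few mm of the tunnel axis. Next I move behind the box with the fingers half open, aligned with the riser's y.

```bash
python3 -m creep '0.0163 0.0323 0 0 0 0.0821 50;0.0163 0.0323 0 0 0 0.0821 50;0.0163 0.0323 0 0 0 0.0821 50;0.0163 0.0323 0 0 0 0.0821 50;0.0163 0.0323 0 0 0 0.0821 50;0.0163 0.0323 0 0 0 0.0821 50;0.0163 0.0323 0 0 0 0.0821 50;0.0163 0.0323 0 0 0 0.0821 50'; python3 -m creep '0.0163 0.0323 0 0 0 0.0821 50;0.0163 0.0323 0 0 0 0.0821 50;0.0163 0.0323 0 0 0 0.0821 50;0.0163 0.0323 0 0 0 0.0821 50;0.0163 0.0323 0 0 0 0.0821 50;0.0163 0.0323 0 0 0 0.0821 50;0.0163 0.0323 0 0 0 0.0821 50;0.0163 0.0323 0 0 0 0.0821 50'; python3 -m creep '0 0 0 0 0 0 50;0 0 0 0 0 0 50;0 0 0 0 0 0 50'
python3 - <<'E'
from h import *
for n in('top','side'): cv2.imwrite(f'pics/{n}1.png',viewer.capture(n)[:,:,::-1])
a=cv2.imread('pics/top1.png')[160:360,250:520];b=cv2.imread('pics/side1.png')[130:330,250:420]
cv2.imwrite('pics/m1.png',cv2.resize(np.hstack([a,b]),None,fx=1.8,fy=1.8,interpolation=cv2.INTER_CUBIC))
E
```

```text
time: 0.77
tool_pos: [327.2, -226.6, 292.1]
tcp_rot: [-3.141, -0.0, 1.044]
contact_force: [1.2, 0.7, 0.1]
grip_width: 46.9
finger_force: 0.0
time: 1.43
tool_pos: [457.7, 31.9, 292.0]
tcp_rot: [-3.141, -0.0, 1.702]
contact_force: [0.2, -0.5, -0.0]
grip_width: 45.8
finger_force: 0.0
time: 1.68
tool_pos: [457.0, 29.8, 291.8]
tcp_rot: [-3.14, 0.0, 1.697]
contact_force: [0.1, -0.5, -1.1]
grip_width: 46.1
finger_force: 0.0
```

View pics/m1.png

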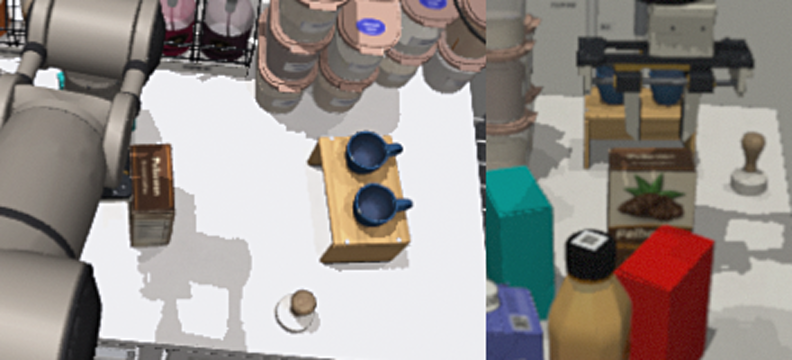

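The top view now shows the whole riser (top corners in the mosaic about (322,141), (330,248), (408,241)), with the gripper behind the box and clear of it. I'll refine the riser pose.

Run:
```python
from h import *
np.set_printoptions(precision=1,suppress=True)
p=at('top',[(250+x/1.8,160+y/1.8) for x,y in [(320,140),(330,248),(408,241),(383,131)]],98);print(p,p.mean(0))
for i,j in((0,1),(3,2)): d=p[i]-p[j];print(np.degrees(np.arctan2(d[1],d[0])),np.linalg.norm(d))
crop('pics/top1.png',380,220,110,95,7,'pics/r1.png')
```

```text
[[ 581.4 -302.4   98. ]
 [ 403.6 -316.9   98. ]
 [ 425.3 -436.4   98. ]
 [ 607.6 -404.6   98. ]] [ 504.5 -365.    98. ]
4.668697988710603 178.3528244790293
9.904360640511781 185.0195354859954
```

View pics/r1.png

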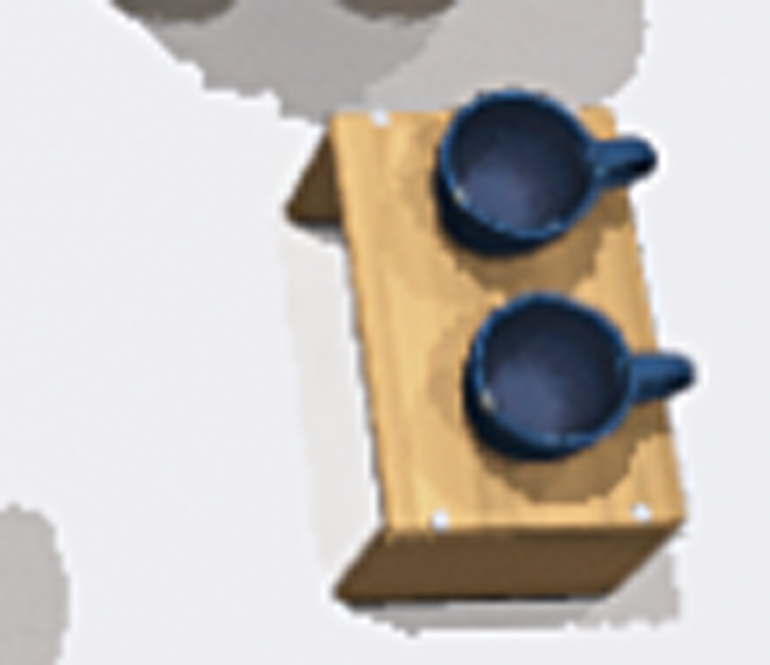

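Corners match: riser at about (505,-366), yaw 7.3°. I descend to a fingertip height of about 138 mm and push toward the mouth.

```bash
python3 -m creep '0 0 -0.022 0 0 0 50;0 0 -0.022 0 0 0 50;0 0 -0.022 0 0 0 50;0 0 -0.021 0 0 0 50;0.001 -0.008 0 0 0 0 50;0.001 -0.008 0 0 0 0 50;0.001 -0.007 0 0 0 0 50;0 0 0 0 0 0 50'; python3 -m creep '0.0007 -0.005 0 0 0 0 50;0.0007 -0.005 0 0 0 0 50;0.0007 -0.005 0 0 0 0 50;0.0007 -0.005 0 0 0 0 50;0.0007 -0.005 0 0 0 0 50;0.0007 -0.005 0 0 0 0 50'
```

```text
time: 2.45
tool_pos: [461.4, 5.0, 206.7]
tcp_rot: [3.139, 0.001, 1.695]
contact_force: [-0.1, 0.3, -0.0]
grip_width: 45.8
finger_force: 0.2
time: 2.95
tool_pos: [464.7, -23.5, 205.3]
tcp_rot: [3.141, 0.0, 1.698]
contact_force: [-0.0, 0.1, 1.0]
grip_width: 45.7
finger_force: 0.3
```

```bash
python3 -m creep '0.0007 -0.005 0 0 0 0 50;0.0007 -0.005 0 0 0 0 50;0.0007 -0.005 0 0 0 0 50;0.0007 -0.005 0 0 0 0 50;0.0007 -0.005 0 0 0 0 50;0.0007 -0.005 0 0 0 0 50;0.0007 -0.005 0 0 0 0 50;0.0007 -0.005 0 0 0 0 50'
python3 - <<'E'
from h import *
for n in('top','side'): cv2.imwrite(f'pics/{n}2.png',viewer.capture(n)[:,:,::-1])
a=cv2.imread('pics/top2.png')[160:360,250:520];b=cv2.imread('pics/side2.png')[130:330,250:420]
cv2.imwrite('pics/m2.png',cv2.resize(np.hstack([a,b]),None,fx=1.8,fy=1.8,interpolation=cv2.INTER_CUBIC))
E
```

```text
time: 3.62
tool_pos: [470.3, -63.5, 205.2]
tcp_rot: [3.141, 0.0, 1.697]
contact_force: [0.5, 0.4, 0.8]
grip_width: 45.8
finger_force: 0.0
```

View pics/m2.png

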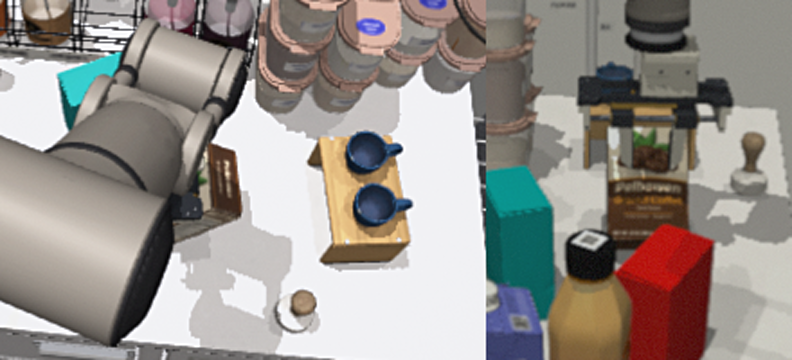

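The box is tipping as planned, with its top at (225,180) in the mosaic and heading straight at the mouth. I push a little further until it falls.

```bash
python3 -m creep '0.0007 -0.005 0 0 0 0 50;0.0007 -0.005 0 0 0 0 50;0.0007 -0.005 0 0 0 0 50;0.0007 -0.005 0 0 0 0 50;0 0 0 0 0 0 50;0 0 0 0 0 0 50;0 0 0 0 0 0 50;0 0 0 0 0 0 50';  python3 -m creep '0 0 0.01 0 0 0 50;-0.004 0.03 0.01 0 0 0 50;-0.004 0.03 0.01 0 0 0 50;0 0 0 0 0 0 50'
python3 - <<'E'
from h import *
for n in('top','side'): cv2.imwrite(f'pics/{n}3.png',viewer.capture(n)[:,:,::-1])
a=cv2.imread('pics/top3.png')[160:360,250:520];b=cv2.imread('pics/side3.png')[130:330,250:420]
cv2.imwrite('pics/m3.png',cv2.resize(np.hstack([a,b]),None,fx=1.8,fy=1.8,interpolation=cv2.INTER_CUBIC))
E
```

```text
time: 4.38
tool_pos: [472.9, -82.8, 205.2]
tcp_rot: [-3.142, -0.0, 1.698]
contact_force: [-0.2, 0.8, 0.7]
grip_width: 46.1
finger_force: 0.0
time: 4.72
tool_pos: [464.6, -19.5, 236.8]
tcp_rot: [3.14, -0.001, 1.7]
contact_force: [0.7, -0.4, -0.8]
grip_width: 45.8
finger_force: 0.0
```

View pics/m3.png

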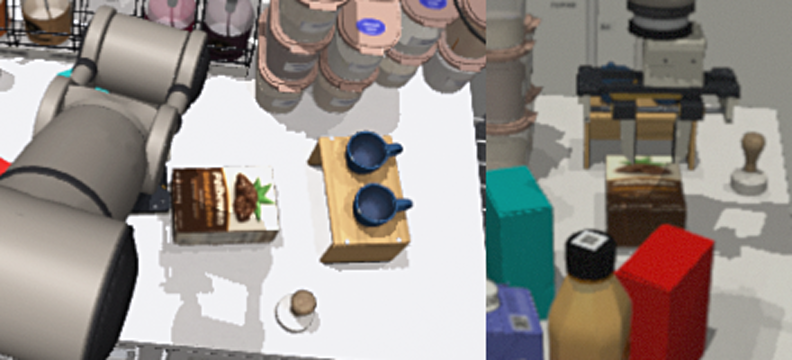

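The box lies flat, its upper face spanning (172,168)–(278,233) in the mosaic and its top end toward the mouth.

Run:
```python
from h import *
np.set_printoptions(precision=1,suppress=True)
p=at('top',[(250+x/1.8,160+y/1.8) for x,y in [(172,168),(172,236),(278,233),(271,166)]],68)
print(p,p.mean(0))
t=np.radians(7.3);X=np.array([np.sin(t),-np.cos(t)]);Y=np.array([np.cos(t),np.sin(t)])
q=p[:,:2]-[505,-366]; print(np.c_[q@X,q@Y])
```

```text
[[ 523.4  -73.    68. ]
 [ 410.3  -81.2   68. ]
 [ 430.7 -243.5   68. ]
 [ 542.3 -230.2   68. ]] [ 476.7 -157.    68. ]
[[-288.3   55.5]
 [-294.5  -57.7]
 [-130.9  -58.1]
 [-130.    54.3]]
```

```bash
python3 -m creep '-0.002 -0.012 -0.035 0 0 0 50;0 0 -0.035 0 0 0 50;0 0 -0.035 0 0 0 50;0 0 -0.033 0 0 0 50;0 0 0 0 0 0 50;0.0013 -0.0099 0 0 0 0 50;0.0013 -0.0099 0 0 0 0 50;0.0013 -0.0099 0 0 0 0 50'; python3 -m creep '0.0009 -0.0069 0 0 0 0 50;0.0009 -0.0069 0 0 0 0 50;0.0009 -0.0069 0 0 0 0 50;0.0009 -0.0069 0 0 0 0 50;0.0009 -0.0069 0 0 0 0 50;0.0009 -0.0069 0 0 0 0 50;0.0009 -0.0069 0 0 0 0 50;0.0009 -0.0069 0 0 0 0 50'; python3 -m creep '0.0009 -0.0069 0 0 0 0 50;0.0009 -0.0069 0 0 0 0 50;0.0009 -0.0069 0 0 0 0 50;0.0009 -0.0069 0 0 0 0 50;0.0009 -0.0069 0 0 0 0 50;0.0009 -0.0069 0 0 0 0 50;0.0009 -0.0069 0 0 0 0 50;0.0009 -0.0069 0 0 0 0 50'
python3 - <<'E'
from h import *
for n in('top','side'): cv2.imwrite(f'pics/{n}4.png',viewer.capture(n)[:,:,::-1])
a=cv2.imread('pics/top4.png')[160:360,250:520];b=cv2.imread('pics/side4.png')[130:330,250:420]
cv2.imwrite('pics/m4.png',cv2.resize(np.hstack([a,b]),None,fx=1.8,fy=1.8,interpolation=cv2.INTER_CUBIC))
E
```

```text
time: 5.48
tool_pos: [468.4, -66.5, 99.2]
tcp_rot: [3.138, 0.002, 1.697]
contact_force: [0.0, 0.9, -0.1]
grip_width: 45.5
finger_force: 0.0
time: 6.15
tool_pos: [474.2, -120.5, 97.2]
tcp_rot: [-3.142, -0.0, 1.698]
contact_force: [0.6, 2.0, 1.0]
grip_width: 45.9
finger_force: 1.1
time: 6.82
tool_pos: [481.3, -175.8, 97.2]
tcp_rot: [-3.142, -0.0, 1.697]
contact_force: [0.5, 2.3, 0.3]
grip_width: 46.2
finger_force: 0.8
```

View pics/m4.png

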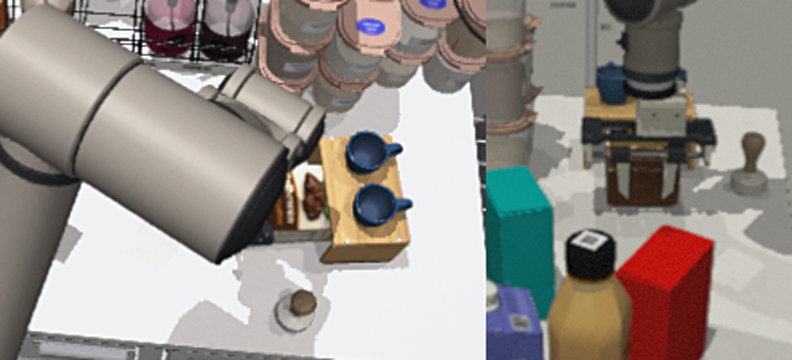

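The box is going squarely in, with its top end under the riser at (325,205). I continue and slow down near the stop.

```bash
python3 -m creep '0.0009 -0.0069 0 0 0 0 50;0.0009 -0.0069 0 0 0 0 50;0.0009 -0.0069 0 0 0 0 50;0.0009 -0.0069 0 0 0 0 50;0.0009 -0.0069 0 0 0 0 50;0.0009 -0.0069 0 0 0 0 50;0.0009 -0.0069 0 0 0 0 50;0.0009 -0.0069 0 0 0 0 50'; python3 -m creep '0.0005 -0.004 0 0 0 0 50;0.0004 -0.003 0 0 0 0 50;0.0003 -0.002 0 0 0 0 50;0.0003 -0.002 0 0 0 0 50;0 0 0 0 0 0 50'
```

```text
time: 7.58
tool_pos: [488.6, -231.1, 97.2]
tcp_rot: [3.142, -0.0, 1.697]
contact_force: [0.1, 1.2, -1.4]
grip_width: 46.2
finger_force: 0.5
time: 8.0
tool_pos: [490.1, -241.6, 97.3]
tcp_rot: [3.141, 0.0, 1.697]
contact_force: [-0.6, -0.2, 0.0]
grip_width: 45.9
finger_force: 0.0
```

```bash
for i in 1; do :; done; python3 -m creep '0.0003 -0.002 0 0 0 0 50;0.0003 -0.002 0 0 0 0 50;0 0 0 0 0 0 50' | grep -E 'pos|contact'; python3 -m creep '0.0002 -0.0015 0 0 0 0 50;0 0 0 0 0 0 50' | grep -E 'pos|contact'; python3 -m creep '0.0002 -0.0015 0 0 0 0 50;0 0 0 0 0 0 50'| grep -E 'pos|contact'
```

```text
tool_pos: [490.7, -245.6, 97.3]
contact_force: [-0.4, 0.1, -0.1]
tool_pos: [490.9, -247.0, 97.3]
contact_force: [-0.1, -0.1, 1.3]
tool_pos: [491.1, -248.5, 97.3]
contact_force: [-0.1, 0.6, 0.9]
```

```bash
python3 -m creep '0.0002 -0.0015 0 0 0 0 50;0.0002 -0.0015 0 0 0 0 50' | grep -E 'pos|contact'; python3 -m creep '0.0002 -0.0015 0 0 0 0 50;0 0 0 0 0 0 50'| grep -E 'pos|contact'
```

```text
tool_pos: [491.4, -251.3, 97.2]
contact_force: [-0.4, 1.6, 1.4]
tool_pos: [491.5, -251.6, 97.3]
contact_force: [-0.3, 7.4, 3.2]
```

```bash
python3 -m creep '0.0002 -0.0015 0 0 0 0 50;0 0 0 0 0 0 50'| grep -E 'pos|contact|finger'
```

```text
tool_pos: [491.5, -251.8, 97.3]
contact_force: [0.2, 14.4, 7.2]
finger_force: 6.9
```

Force rises to 14 N and motion has stalled at the expected place, so the box is against the stop. I back off, rise and check.

```bash
python3 -m creep '-0.001 0.008 0 0 0 0 50;-0.002 0.015 0 0 0 0 50;-0.004 0.03 0 0 0 0 50;-0.004 0.03 0.02 0 0 0 50;-0.004 0.03 0.04 0 0 0 50;-0.004 0.03 0.04 0 0 0 50;-0.004 0.03 0.04 0 0 0 50;-0.003 0.02 0.04 0 0 0 50'|grep -E 'time|pos|contact'; python3 -m creep '0 0 0 0 0 0 50;0 0 0 0 0 0 50'|grep -E 'time|pos|contact'
python3 - <<'E'
from h import *
for n in('top','side'): cv2.imwrite(f'pics/{n}5.png',viewer.capture(n)[:,:,::-1])
a=cv2.imread('pics/top5.png')[190:330,360:500];b=cv2.imread('pics/side5.png')[150:290,270:410]
cv2.imwrite('pics/m5.png',cv2.resize(np.hstack([a,b]),None,fx=2.8,fy=2.8,interpolation=cv2.INTER_CUBIC))
E
```

```text
time: 9.75
tool_pos: [466.7, -75.6, 254.9]
contact_force: [0.4, 0.3, -0.1]
time: 9.92
tool_pos: [468.6, -77.0, 256.2]
contact_force: [-0.2, -0.6, -0.9]
```

View pics/m5.png

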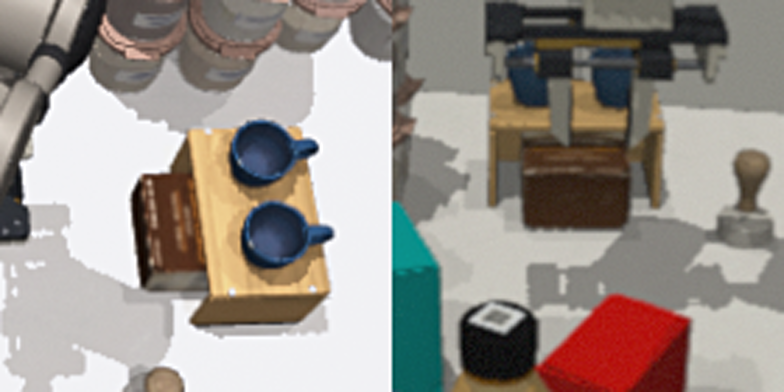

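The box lies under the riser with its base end sticking out, edge (139,176)–(149,275) in the mosaic, and the cups stand in place. A quick numeric check before handing in.

Run:
```python
from h import *
p=at('top',[(360+x/2.8,190+y/2.8) for x,y in [(138,175),(149,276)]],68)
t=np.radians(7.3);q=p[:,:2]-[505,-366];print(q@[np.sin(t),-np.cos(t)],q@[np.cos(t),np.sin(t)])
p=at('top',[(360+x/2.8,190+y/2.8) for x,y in [(191,130),(209,295),(327,290),(310,125)]],98);print(p.mean(0))
from plant import order
print(order.close_job())
```

```text
[-104.75926592 -106.11462244] [ 52.66506227 -56.44725505]
[ 506.69170624 -372.13367756   98.        ]
the job is handed in; nothing more can be done
None
```

I handed the job in: the coffee box lies flat under the riser, top end first, square against the stop within 1–2° of measurement error, and the cups stand where they were in the last picture. It took about 10 s of the 48 s; `order.close_job()` gave no pass or fail result.

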